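# Touch off a heater block at three points, then seat the temperature probe in it

## Robot

A 6-joint arm with a two-finger parallel gripper is mounted at the origin on a cart in front of the work surface, level with it; the furniture and walls round the work are solid. World frame = base frame: x ahead of the robot, y to its left, z up, the work surface at z = 0. Lengths are in m, angles in degrees, forces in N, time in s.
With the tool pointing down it reaches from about 0.25 to 0.725 m from the base axis. Payload 9.7 kg.
Tool frame: the origin (TCP) lies midway between the tips of the shut fingers; the grasp point (between the pads) lies 19 mm behind it; z points along the fingers, y is the line along which they close (so a half turn about z gives the same grasp; the last joint's range is limited). The gripper opens to 85 mm and grips with 20 to 120 N. Pads are 22 mm wide; open, the fingers measure 114 mm over their backs; the gripper's body (76 mm by 85 mm) begins 54 mm behind the grasp point. The pads swing forward as they close: fully open they stand 13 mm farther back than shut.
Start: joints at [76.433, 4.979, 10.078, 95.1, 0, 90], TCP at [0.129, 0.535, 0.204] pointing down, gripper open.
Joint ranges: [-179.16, 179.16], [-48.56, 103.87], [-65.8, 70.77], [-126.05, 130.52], [-82.76, 87.17], [-180, 180]. Speed limits (degrees/s): [127.2, 127.2, 147.25, 180, 180, 180].

## Interface

Orientations are given as [roll, pitch, yaw] about the fixed x, y, z axes, in that order (R = Rz(yaw) Ry(pitch) Rx(roll)).
In Python, from workcell import bot gives the robot as it stands.
- The arm moves only by the shell command python3 -m crank 'ROWS' [FORCE]. ROWS is JSON, a list of rows, each an object with "gripper": the finger opening in mm, from 0 to 85.4; "travel": the shift along the tool's x, y, z in mm, a list of three; "twist": the turn, a rotation vector about the tool's x, y, z in rad, a list of three. In form: [{"gripper": gripper, "travel": [tx, ty, tz], "twist": [rx, ry, rz]}, ...]. A call has 1 to 12 rows; each row shifts and turns the commanded pose from where the row before left it, along the tool's axes as they then stand; what a row does not reach is not made up. A row lasts 1/8 s, in which the tool goes at most 62.5 mm and 10.7 degrees, less where a joint would pass 70% of its speed; a pose out of reach is approached as far as the arm can. A call is refused whole if a number of a shift passes 62.5 or a number of a turn 0.188, either way. A call with a gripper value outside its range is refused whole. The fingers move at their own pace and stop on an object; FORCE is the grip in N (left out, the last holds). Time passes only in rows, so rows that do not move let the fingers close. It gives the time, the measured TCP pose, the force, the opening and the grip force at its end, in the units of the state.
- bot.get_obs(): the state, without advancing time (a new reading comes with each control period).
- bot.camera(name): name is "scene" or "top" or "wrist"; returns the picture (400x640x3 uint8, red, green, blue); there is no depth.
- bot.calibration(name): a dict with "vfov" (degrees; the focal length in pixels is half the picture's height over the tangent of half this angle, whatever the lens; pixels are square), "cx", "cy" (the principal point, pixels), "camera_from_world" (4x4, takes a point from world to camera coordinates). Camera axes: x right, y down, z forward; pixel columns grow to the right and rows downward; lengths in m; the calibration is good to about 2 mm. A picture is of the moment at which its call begins: read the wrist's pose just before it. calibration takes no time and is no camera call; for the wrist camera it gives the pose at the moment of the call.
- bot.job_done(): hands the job in; it is judged then, once.
The state is a dict: "time": time; "q": joint angles; "qd": joint speeds; "joint_efforts": joint torques, N m; "ee_pos": TCP position; "tcp_rot": TCP orientation; "wrist_force": force on the tool from outside, world axes, zero at the start; "torque": the same for the moment, N m; "opening": finger opening in m; "grasp_force": force on a finger pad.
Only numpy, scipy, OpenCV 4.12 (cv2) and the standard library are available. Lean on these libraries where they do the work, as an engineer would, in place of code of your own. Each camera call takes 0.05 s, during which the arm holds its last target. There are 200 camera calls.

## Task

Take the temperature probe out of its stand and use its rod to touch off the aluminium block on the heater, gently: on the long front face towards the robot, first near its left end and then near its right end, and then on the right-hand end face, holding each touch for a moment. From that find the small bore in the block and push the probe in until its collar rests on the block, pressing the contact down; never press hard, let go of the probe and leave the beaker, tube and vial where they stand.

Things in the scene. Friction and masses are not known exactly. Their poses are not given: they have to be found in the camera images.
- heater: White dry-block heater fixed to the bench, 150 (x) x 190 (y) x 30 mm high; origin: centre of its underside; x points from its front panel away from the robot, y left, z up. On its top a rim 36 mm above the bench (outer edges 59 mm in x, 78 mm in y from the centre) surrounds an aluminium block. More than 25 N between the probe and heater or block is too hard.
- nest (a point): Centre of the heater's top, 30 mm above the bench. Here stands the block, 70 (x) x 110 (y) x 45 mm high, top 75 mm above the bench, faces plain, upright and square. It is firmly held but off this point: up to 9 mm in the heater's x and in y, and turned up to 0.08 rad from the heater, new each time and not reported: find it by touch. Its 3 wide wells (22 mm) are on its far side.
- touch_front (a point): Middle of the block's long front face if it were centred, 55 mm above the bench (35 mm from nest to the heater's -x). Touch the front face at least 15 mm left (+y), then at least 15 mm right (-y) of here, the rod's tip 40 to 70 mm above the bench, with a steady 1 to 18 N for at least 0.2 s.
- touch_end (a point): Middle of the block's right-hand end face if it were centred, 55 mm above the bench (55 mm from nest to the heater's -y). Touch the end face within 18 mm to either side of here, the rod's tip 40 to 70 mm above the bench, with a steady 1 to 18 N for at least 0.2 s.
- probe: Temperature probe, about 80 g: steel rod 10 mm thick, 40 mm long, below a collar (22 mm wide, 5 mm thick); above it a black 20 x 20 mm handle from 45 to 95 mm above the tip, sides along the probe's x and y; stub to 101 mm. Origin: centre of the rod's lower end, z up. It starts upright in the stand, collar on its top, tip 10 mm above the bench; lift it 45 mm to free it.
- contact (a joint): Brass contact in the block's small round bore (12.5 mm wide, 1 mm chamfer). The bore's axis is 17 mm behind the front face and 35 mm left of the right-hand end face. 0 as found, its top 32 mm below the block's top; grows (m) as the probe's tip pushes it down, 0.008 when the collar rests on the block. It slides stiffly, at about 5 N, and stays where pushed.
- probe_tip (a point): Centre of the lower end of the probe's rod (same as the probe's origin).
- stand: Grey plastic parking stand fixed to the bench, 55 x 55 x 50 mm, with a 13.5 mm hole through its middle; origin: centre of its underside.
- beaker: Small glass beaker, 60 x 68 x 75 mm, bystander; origin: centre of its underside.
- tube: Upright 50 ml conical tube with cap, 34 mm wide, 108 mm high, bystander; origin: centre of its underside.
- vial: Small screw vial, 21 mm wide, 50 mm high, bystander; origin: centre of its underside.

How it is judged (in metres and radians):
On the way, in this order (a step that is already met when the one before it is completed fails the run):
1. the probe's rod is held gently (1 to 18 N) against the block's front face, near its left end (contact force between probe and heater between 1 and 18 N and x of probe_tip in the frame of heater below -0.02 m and y of probe_tip in the frame of heater above 0.012 m and z of probe_tip in the frame of heater between 0.038 and 0.072 m), for 0.2 s.
2. the probe's rod is held gently (1 to 18 N) against the block's front face, near its right end (contact force between probe and heater between 1 and 18 N and x of probe_tip in the frame of heater below -0.02 m and y of probe_tip in the frame of heater below -0.012 m and z of probe_tip in the frame of heater between 0.038 and 0.072 m), for 0.2 s.
3. the probe's rod is held gently (1 to 18 N) against the block's right-hand end face (contact force between probe and heater between 1 and 18 N and x of probe_tip in the frame of heater between -0.02 and 0.03 m and y of probe_tip in the frame of heater below -0.043 m and z of probe_tip in the frame of heater between 0.038 and 0.072 m), for 0.2 s.
4. the probe has pushed the contact in the bore down (value of joint contact above 0.0065 m), for 0.1 s.
At the end, for the whole second after the job is handed in: The probe stands released, upright (within 0.15 rad) and at rest in the small bore, its collar on the block (tip within about 3 mm of its full 40 mm depth), the contact pushed down at least 6.5 mm (value of joint contact above 0.0065 m and z of probe_tip in the frame of heater below 0.038 m and angle between probe's own z axis and vertical below 0.15 rad and linear speed of probe below 0.02 m/s and contact force between the fingers and probe below 0.1 N); the robot touches nothing.
It fails at once if the probe presses on the block, contact or heater with more than 25 N (contact force between probe and heater above 25 N).
It fails at once if the arm or gripper knocks against the heater or block (contact force between the arm and heater above 20 N).
It fails at once if the fingers knock against the heater or block (contact force between the fingers and heater above 20 N).
It fails at once if a bystander (beaker, tube or vial) is moved more than 20 mm (distance of any of beaker, tube, vial from where it was at the start of the episode above 0.02 m).
It also fails if it takes over 72 s, if anything falls off the work surface, if the arm or the gripper's body presses on something with over 40 N, if the wrist force passes 120 N, or if a joint passes its speed limit or range.

## Working session

There is one attempt and no reset: what is moved stays moved. The work goes in short steps, Python scripts to look and compute and a shell command to move; the robot and the scene stay as the last step left them, time stands still between calls to the robot, and variables do not carry over. Pictures are saved under pics/ and viewed, at most 10 in all, crops included, and the job is handed in when it is done.

```bash
ls; mkdir -p pics; cat > h.py <<'E'
import numpy as np,cv2
from workcell import bot
def ray(cal,u,v):
    f=200/np.tan(np.radians(cal["vfov"]/2)); M=np.array(cal["camera_from_world"])
    R,t=M[:3,:3],M[:3,3]; d=R.T@np.array([(u-cal["cx"])/f,(v-cal["cy"])/f,1]); return -R.T@t,d
def onz(cal,u,v,z):
    o,d=ray(cal,u,v); return o+d*(z-o[2])/d[2]
def proj(cal,p):
    f=200/np.tan(np.radians(cal["vfov"]/2)); c=np.array(cal["camera_from_world"])@np.append(p,1)
    return f*c[0]/c[2]+cal["cx"],f*c[1]/c[2]+cal["cy"]
def snap(n,fn):
    cal=bot.calibration(n); im=bot.camera(n); cv2.imwrite('pics/'+fn,cv2.cvtColor(im,cv2.COLOR_RGB2BGR)); return im,cal
E
python3 - <<'E'
from h import *
for n in("top","scene"):
    im,c=snap(n,n+"1.png"); print(n,ray(c,320,200),c["vfov"],c["cx"],c["cy"])
o=bot.get_obs();print(o)
E
```

```text
pics
top (array([3.32929115e-01, 8.96834287e-04, 1.06645897e+00]), array([ 0.20592617,  0.0310366 , -0.97808166])) 56.28839361800875 321.2898256836134 199.6901447825683
scene (array([-0.23519371, -0.47349589,  0.61359494]), array([ 0.7174804 ,  0.46110474, -0.52227124])) 55.861189860258364 315.4246238546235 198.497725550354
{'time': 0.1, 'q': array([7.64314069e+01, 5.00944899e+00, 1.00389704e+01, 9.50986512e+01,
       4.70563447e-04, 8.99985207e+01]), 'qd': array([-0.0558524 , -0.02410888,  0.06985883,  0.13069608,  0.03232995,
       -0.0209286 ]), 'joint_efforts': array([-1.46339953e-04, -5.21561694e+01,  4.65651369e+01,  1.58588175e-02,
       -2.42874052e-06,  5.68345669e-06]), 'ee_pos': array([0.12897876, 0.5344268 , 0.20383937]), 'tcp_rot': array([-1.79930870e+02, -4.72347941e-04,  1.66432886e+02]), 'wrist_force': array([-0.42220147,  0.45779541,  0.26419983]), 'torque': array([ 0.01986968, -0.01090109, -0.00149902]), 'grasp_force': 0.0, 'opening': 0.0852393239574882}
```

View pics/top1.png

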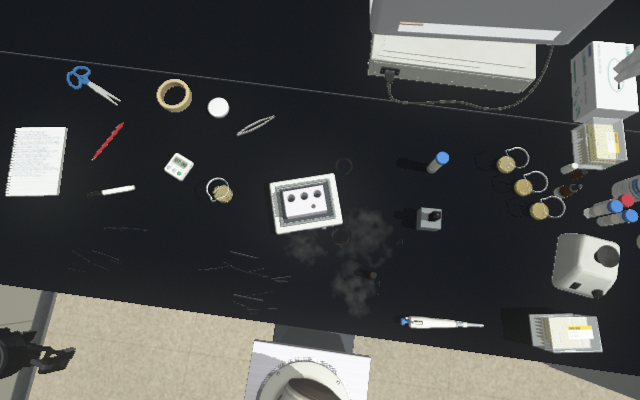

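View pics/scene1.png

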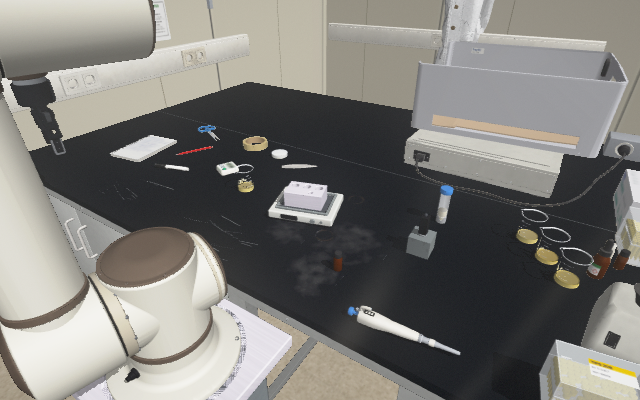

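The top view shows the heater near (305,203), stand with probe (429,219), tube (438,161), vial (373,275) and beaker (220,190). Next I measure the heater and stand outlines.

```bash
python3 - <<'E'
from h import *
c=bot.calibration("top"); im=cv2.cvtColor(cv2.imread('pics/top1.png'),cv2.COLOR_BGR2RGB)
hsv=cv2.cvtColor(im,cv2.COLOR_RGB2HSV)
x0,y0,x1,y1=250,160,360,250
m=np.zeros(im.shape[:2],np.uint8); m[y0:y1,x0:x1]=(im[y0:y1,x0:x1].min(2)>130)*255
cs,_=cv2.findContours(m,0,2); k=max(cs,key=cv2.contourArea)
P=np.array([onz(c,u,v,.03)[:2] for u,v in k[:,0,:]],np.float32)*1000
r=cv2.minAreaRect(P);print("heater",r);print(cv2.boxPoints(r))
# stand
s=im[195:240,405:455].astype(int); print(s.max(2)[::2,::2])
big=cv2.hconcat([cv2.resize(im[160:245,255:355],(400,340),interpolation=2),cv2.resize(im[180:265,380:480],(400,340),interpolation=2)])
cv2.imwrite('pics/z.png',big[:,:,::-1])
for n,(u,v,z) in dict(stand=(429,219,.05),tube=(441,158,.1),vial=(373,275,.04),beaker=(222,192,.03)).items(): print(n,onz(c,u,v,z))
E
```

```text
heater ((535.6865844726562, 72.9298095703125), (154.5637664794922, 187.9505615234375), 16.992568969726562)
[[434.31458  140.21693 ]
 [489.24268  -39.528214]
 [637.0586     5.642685]
 [582.1305   185.38783 ]]
[[ 34  34  34  34  32  33  33  33  35  33  32  34  33  33  33  33  33  33
   32  34  33  33  34  33  35]
 [ 32  34  33  32  33  33  34  32  33  32  34  33  35  33  33  34  34  34
   34  33  33  33  35  33  33]
 [ 34  32  34  34  35  34  33  34  34  33  33  32  33  34  34  34  32  33
   33  31  32  34  33  35  33]
 [ 33  34  32  33  33  34  33  34  34  35  32  34  33  32  33  32  32  32
   32  33  32  34  32  32  32]
 [ 34  34  32  34  33  34  33  34  35  33  34  33  34  32  33  33  34  34
   34  33  33  33  33  34  33]
 [ 34  34  33  34  33  34  33  33  33  34  33  34  34  32  35  34  33  33
   34  34  34  32  32  33  34]
 [ 34  34  33  33  33  35  33  33  80  88  59  56  33  34  33  33  33  34
   34  34  33  34  33  34  33]
 [ 24  27  25  24  25  25  29  58 109 162 162 162 161 157 156 152 150 147
   81  32  32  33  32  34  33]
 [ 22  24  24  25  23  22  53  62 108 163 162 163 16
[... 995 characters left out ...]
3]
 [ 32  33  33  34  33  33  33  32  34  33  35  35  41  42  44  47  36  31
   33  32  32  33  34  33  33]
 [ 34  35  34  33  35  34  33  34  32  33  32  34  33  33  33  33  33  32
   32  33  32  34  32  33  33]
 [ 32  32  33  33  34  31  35  33  33  34  33  33  33  33  32  32  33  33
   33  32  32  33  34  33  33]
 [ 33  33  33  33  33  33  34  34  33  33  34  34  32  33  32  32  33  32
   33  32  32  33  33  33  33]
 [ 35  34  33  34  32  33  34  32  32  34  34  32  33  32  35  33  33  33
   33  34  33  34  33  31  31]]
stand [ 0.53459237 -0.27113048  0.05      ]
tube [ 0.69600313 -0.27732557  0.1       ]
vial [ 0.36386275 -0.13595256  0.04      ]
beaker [0.53644208 0.31338298 0.03      ]
```

View pics/z.png

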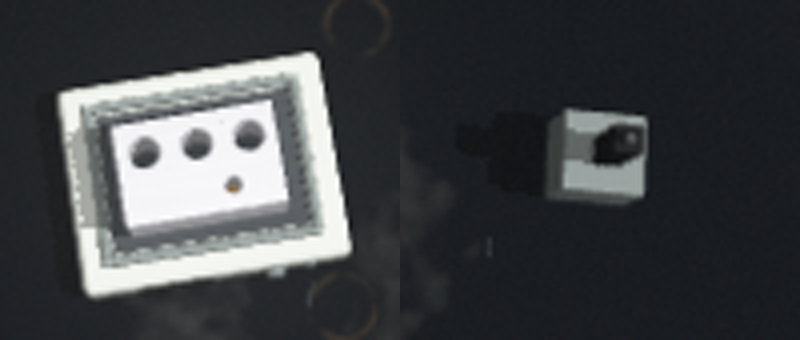

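```bash
python3 -m crank '[{"gripper":85,"travel":[-33,-39,-8],"twist":[0,0,0]},{"gripper":85,"travel":[-33,-39,-8],"twist":[0,0,0]},{"gripper":85,"travel":[-33,-39,-8],"twist":[0,0,0]},{"gripper":85,"travel":[-33,-39,-8],"twist":[0,0,0]},{"gripper":85,"travel":[-33,-39,-8],"twist":[0,0,0]},{"gripper":85,"travel":[-33,-39,-8],"twist":[0,0,0]},{"gripper":85,"travel":[-33,-39,-8],"twist":[0,0,0]},{"gripper":85,"travel":[-33,-39,-8],"twist":[0,0,0]},{"gripper":85,"travel":[-33,-39,-8],"twist":[0,0,0]},{"gripper":85,"travel":[-33,-39,-8],"twist":[0,0,0]},{"gripper":85,"travel":[-33,-39,-8],"twist":[0,0,0]},{"gripper":85,"travel":[-33,-39,-8],"twist":[0,0,0]}]' 40
python3 - <<'E'
from h import *
o=bot.get_obs(); print(o['ee_pos'],o['tcp_rot'],o['q']); c=bot.calibration("wrist"); print(ray(c,c["cx"],c["cy"]),c["vfov"])
im,c=snap("wrist","w0.png"); print(proj(c,[.535,-.27,.1]),proj(c,[.535,.073,.075]))
E
```

```text
time: 1.6
ee_pos: [0.4046, -0.0149, 0.3006]
tcp_rot: [180.0, 0.0, 166.4]
wrist_force: [0.2, 1.2, 0.7]
opening: 0.0854
grasp_force: 0.0
[ 0.4045559  -0.0149461   0.30061009] [1.79992916e+02 1.42248647e-03 1.66410664e+02] [-2.12092828e+00 -1.11711868e+01  5.63599090e+00  1.06804375e+02
  6.65978062e-03  1.14684073e+01]
(array([0.33598186, 0.00064066, 0.46952625]), array([ 0.26973795, -0.06472194, -0.96075622])) 62.941894168414606
(np.float64(152.55252527465973), np.float64(313.5147187670555)) (np.float64(407.7232717216928), np.float64(248.5295992264581))
```

View pics/w0.png

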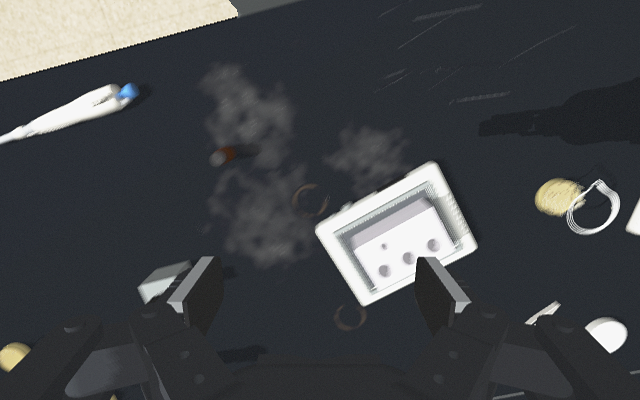

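The wrist image (slightly blurred) shows the heater at (400,235) with the bore at (383,246), and the stand partly hidden by the left finger at (165,285). I go closer to the stand.

```bash
python3 -m crank '[{"gripper":85,"travel":[-22,-44,8],"twist":[0,0,0]},{"gripper":85,"travel":[-22,-44,8],"twist":[0,0,0]},{"gripper":85,"travel":[-22,-44,8],"twist":[0,0,0]},{"gripper":85,"travel":[-22,-44,8],"twist":[0,0,0]},{"gripper":85,"travel":[-22,-44,8],"twist":[0,0,0]},{"gripper":85,"travel":[0,0,0],"twist":[0,0,0]},{"gripper":85,"travel":[0,0,0],"twist":[0,0,0]}]'
python3 - <<'E'
from h import *
im,c=snap("wrist","w1.png"); np.save('c1.npy',c,allow_pickle=True)
E
```

```text
time: 2.52
ee_pos: [0.4593, -0.2526, 0.2602]
tcp_rot: [180.0, -0.1, 166.4]
wrist_force: [0.1, 0.8, -0.6]
opening: 0.0851
grasp_force: 0.0
```

View pics/w1.png

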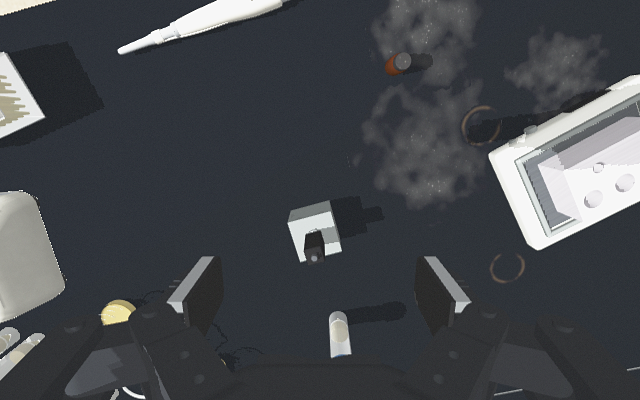

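Stand top is the bright quad around (315,230), with the probe's stub top at (314,258) and the tube at (340,335), between the fingers. I measure these, plus the block's approximate top outline.

```bash
python3 - <<'E'
from h import *
c=np.load('c1.npy',allow_pickle=True).item()
im=cv2.imread('pics/w1.png'); g=im.max(2)
s=im[195:275,280:355]
m=np.zeros(g.shape,np.uint8); m[195:270,280:350]=(g[195:270,280:350]>140)*255
cs,_=cv2.findContours(m,0,2);k=max(cs,key=cv2.contourArea)
P=np.array([onz(c,u,v,.05)[:2] for u,v in cv2.convexHull(k)[:,0,:]],np.float32)*1000
print(cv2.minAreaRect(P)); print(cv2.approxPolyDP(k,4,True)[:,0].tolist())
mh=np.zeros(g.shape,np.uint8); mh[225:268,298:330]=(g[225:268,298:330]<100)*255
print("stub",onz(c,314,258,.111))
z=cv2.resize(s,None,fx=7,fy=7,interpolation=2)
t=cv2.imread('pics/top1.png')
w=im[60:250,480:640]; z=cv2.hconcat([z[:560],cv2.resize(w,None,fx=1.6,fy=560/190)[:, :256]])
cv2.imwrite('pics/z1.png',z); print(z.shape)
E
```

```text
((538.4152221679688, -277.48394775390625), (55.61501693725586, 55.417022705078125), 2.1584901809692383)
[[330, 211], [288, 222], [300, 261], [305, 260], [304, 235], [317, 229], [324, 235], [325, 255], [341, 250]]
stub [ 0.53831887 -0.27745186  0.111     ]
(560, 781, 3)
```

View pics/z1.png

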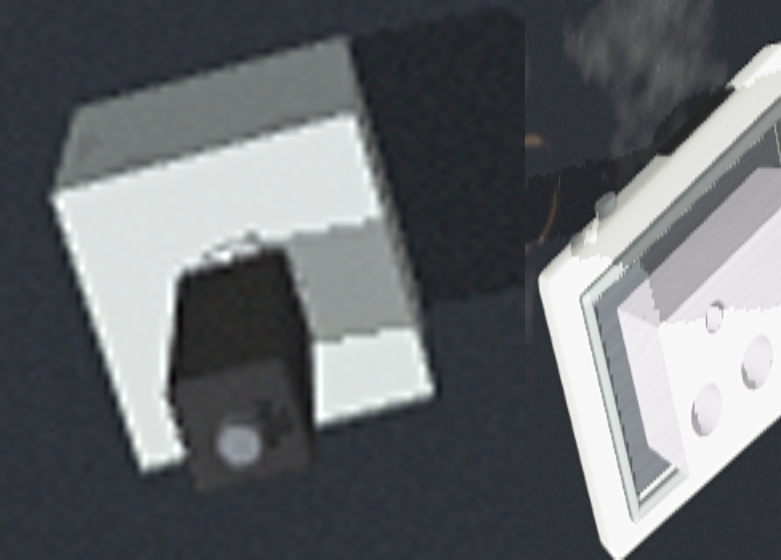

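```bash
python3 -m crank '[{"gripper":85,"travel":[0,0,0],"twist":[0,0,-0.118]},{"gripper":85,"travel":[0,0,0],"twist":[0,0,-0.118]},{"gripper":85,"travel":[-40,-12.5,0],"twist":[0,0,0]},{"gripper":85,"travel":[-39,-12.5,0],"twist":[0,0,0]},{"gripper":85,"travel":[0,0,40],"twist":[0,0,0]},{"gripper":85,"travel":[0,0,40],"twist":[0,0,0]},{"gripper":85,"travel":[0,0,40],"twist":[0,0,0]},{"gripper":85,"travel":[0,0,0],"twist":[0,0,0]},{"gripper":85,"travel":[0,0,0],"twist":[0,0,0]}]'
python3 - <<'E'
from h import *
im,c=snap("wrist","w2.png"); np.save('c2.npy',c,allow_pickle=True)
print(proj(c,[.5384,-.2775,.111]))
E
```

```text
time: 3.7
ee_pos: [0.5391, -0.2775, 0.1429]
tcp_rot: [-179.9, 0.1, -180.0]
wrist_force: [0.4, -0.1, 0.0]
opening: 0.085
grasp_force: 0.0
(np.float64(319.941950862319), np.float64(220.1217549046047))
```

View pics/w2.png

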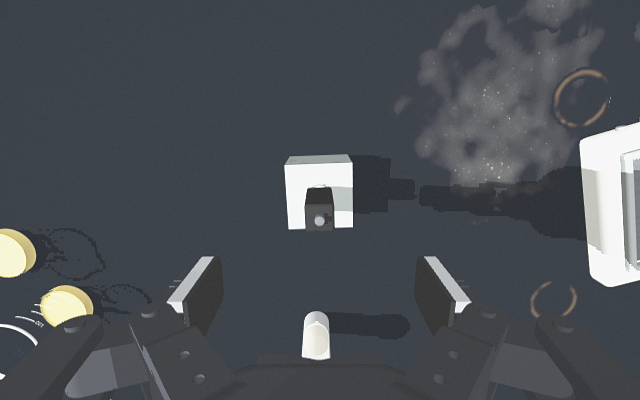

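The stub is at (319,221), matching the prediction (320,220). I descend and grip.

```bash
python3 -m crank '[{"gripper":85,"travel":[0,0,30],"twist":[0,0,0]},{"gripper":85,"travel":[0,0,30],"twist":[0,0,0]},{"gripper":85,"travel":[0,0,18],"twist":[0,0,0]},{"gripper":10,"travel":[0,0,0],"twist":[0,0,0]},{"gripper":10,"travel":[0,0,0],"twist":[0,0,0]},{"gripper":10,"travel":[0,0,0],"twist":[0,0,0]},{"gripper":10,"travel":[0,0,0],"twist":[0,0,0]},{"gripper":10,"travel":[0,0,0],"twist":[0,0,0]},{"gripper":10,"travel":[0,0,0],"twist":[0,0,0]},{"gripper":10,"travel":[0,0,0],"twist":[0,0,0]},{"gripper":10,"travel":[0,0,0],"twist":[0,0,0]},{"gripper":10,"travel":[0,0,0],"twist":[0,0,0]}]' 100
```

```text
time: 5.25
ee_pos: [0.5392, -0.2782, 0.0638]
tcp_rot: [-180.0, 0.1, 180.0]
wrist_force: [0.2, 0.5, 6.5]
opening: 0.0176
grasp_force: 98.5
```

```bash
python3 -m crank '[{"gripper":10,"travel":[0,0,-10],"twist":[0,0,0]},{"gripper":10,"travel":[0,0,-20],"twist":[0,0,0]},{"gripper":10,"travel":[0,0,-25],"twist":[0,0,0]},{"gripper":10,"travel":[0,0,-25],"twist":[0,0,0]},{"gripper":10,"travel":[0,0,-25],"twist":[0,0,0]},{"gripper":10,"travel":[0,0,-25],"twist":[0,0,0]},{"gripper":10,"travel":[0,0,0],"twist":[0,0,-0.148]},{"gripper":10,"travel":[0,0,0],"twist":[0,0,-0.148]},{"gripper":10,"travel":[0,0,0],"twist":[0,0,0]},{"gripper":10,"travel":[0,0,0],"twist":[0,0,0]}]'
python3 - <<'E'
from h import *
im,c=snap("wrist","w3.png"); np.save('c3.npy',c,allow_pickle=True)
o=bot.get_obs();p=o['ee_pos'];print(p,o['tcp_rot'])
im,c=snap("top","top3.png")
E
```

```text
time: 6.5
ee_pos: [0.5384, -0.2779, 0.1926]
tcp_rot: [180.0, -0.0, -163.3]
wrist_force: [0.0, -0.3, -0.3]
opening: 0.017
grasp_force: 97.9
[ 0.53840016 -0.2779135   0.19252752] [ 1.79993674e+02 -9.68844935e-03 -1.63239101e+02]
```

View pics/w3.png

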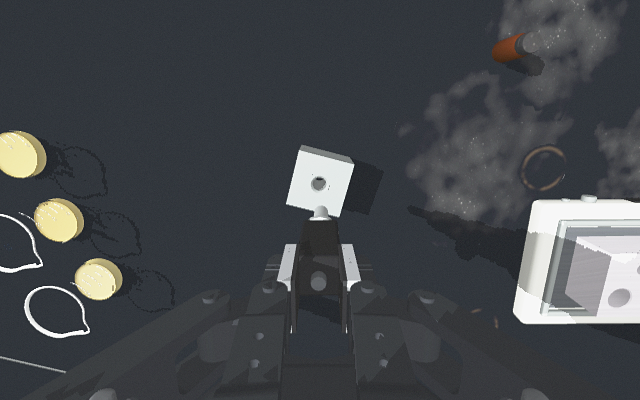

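```bash
python3 -m crank '[{"gripper":10,"travel":[-4.5,46,0],"twist":[0,0,0]},{"gripper":10,"travel":[-4.5,46,0],"twist":[0,0,0]},{"gripper":10,"travel":[-4.5,46,0],"twist":[0,0,0]},{"gripper":10,"travel":[-4.5,46,0],"twist":[0,0,0]},{"gripper":10,"travel":[-4.5,46,0],"twist":[0,0,0]},{"gripper":10,"travel":[-4.5,46,0],"twist":[0,0,0]},{"gripper":10,"travel":[-4.5,46,0],"twist":[0,0,0]},{"gripper":10,"travel":[-4.5,46,0],"twist":[0,0,0]},{"gripper":10,"travel":[0,0,0],"twist":[0,0,0]},{"gripper":10,"travel":[0,0,0],"twist":[0,0,0]}]'
cat >> h.py <<'E'
H=np.array([.538,.0735]); A=np.array([[.9563,.2924],[-.2924,.9563]])
def st():
    o=bot.get_obs(); p=o['ee_pos']; ab=A@(p[:2]-H)*1000; f=A@o['wrist_force'][:2]
    print('t',round(o['time'],2),'ab',ab.round(2),'z',round(p[2]*1000,2),'F',f.round(2),round(o['wrist_force'][2],2),'rot',o['tcp_rot'].round(2)); return o
E
python3 - <<'E'
from h import *
st(); im,c=snap("wrist","w4.png"); print([np.round(proj(c,list(H+np.array([a,b])@A)+[z])) for a,b,z in((-.075,-.095,.03),(-.075,.095,.03),(-.035,-.055,.075))])
E
```

```text
time: 7.85
ee_pos: [0.4659, 0.0845, 0.1926]
tcp_rot: [-180.0, 0.0, -163.1]
wrist_force: [-0.2, 0.4, -0.6]
opening: 0.0174
grasp_force: 98.2
t 7.85 ab [-65.74  31.58] z 192.59 F [-0.04  0.44] -0.56 rot [-1.7998e+02  1.0000e-02 -1.6309e+02]
[array([196., 171.]), array([381., 171.]), array([226., 222.])]
```

View pics/w4.png

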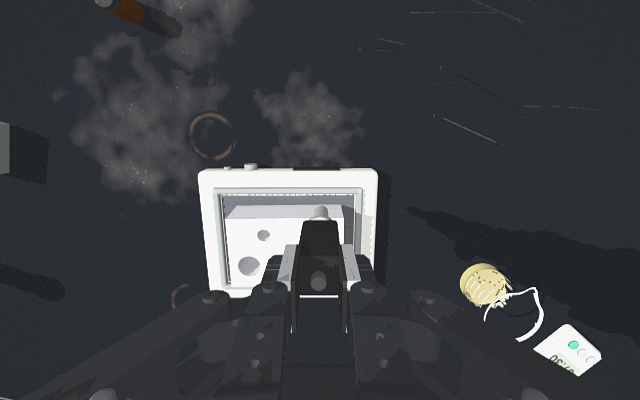

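Heater corners (199,170) and (378,169) match the estimate within about 3 mm; the bore shows at (264,235). I descend in front of the block.

```bash
python3 -m crank '[{"gripper":10,"travel":[0,0,28],"twist":[0,0,0]},{"gripper":10,"travel":[0,0,28],"twist":[0,0,0]},{"gripper":10,"travel":[0,0,27],"twist":[0,0,0]},{"gripper":10,"travel":[0,0,0],"twist":[0,0,0]},{"gripper":10,"travel":[-4,0,0],"twist":[0,0,0]},{"gripper":10,"travel":[-4,0,0],"twist":[0,0,0]},{"gripper":10,"travel":[0,0,0],"twist":[0,0,0]},{"gripper":10,"travel":[0,0,0],"twist":[0,0,0]}]'
python3 - <<'E'
from h import *
st()
c=bot.calibration("top")
import numpy as np
E
```

```text
time: 8.9
ee_pos: [0.4737, 0.087, 0.1098]
tcp_rot: [-180.0, 0.0, -163.1]
wrist_force: [0.4, -0.3, 0.1]
opening: 0.017
grasp_force: 98.2
t 8.9 ab [-57.55  31.74] z 109.78 F [ 0.33 -0.41] 0.1 rot [-1.8000e+02  2.0000e-02 -1.6308e+02]
```

```bash
python3 -m crank '[{"gripper":10,"travel":[-2,0,0],"twist":[0,0,0]},{"gripper":10,"travel":[-2,0,0],"twist":[0,0,0]},{"gripper":10,"travel":[0,0,0],"twist":[0,0,0]}]'; python3 -c "from h import *;st()"
python3 -m crank '[{"gripper":10,"travel":[-1,0,0],"twist":[0,0,0]},{"gripper":10,"travel":[-1,0,0],"twist":[0,0,0]},{"gripper":10,"travel":[-0.5,0,0],"twist":[0,0,0]},{"gripper":10,"travel":[0,0,0],"twist":[0,0,0]}]'; python3 -c "from h import *;st()"
```

```text
time: 9.28
ee_pos: [0.4774, 0.0882, 0.1095]
tcp_rot: [180.0, -0.0, -163.1]
wrist_force: [0.2, -0.3, -1.3]
opening: 0.0176
grasp_force: 98.2
t 9.28 ab [-53.61  31.76] z 109.46 F [ 0.11 -0.33] -1.33 rot [ 180.     -0.   -163.08]
time: 9.78
ee_pos: [0.4797, 0.0889, 0.1095]
tcp_rot: [-180.0, -0.0, -163.1]
wrist_force: [-0.4, -0.6, -1.0]
opening: 0.0175
grasp_force: 98.2
t 9.78 ab [-51.22  31.73] z 109.48 F [-0.6  -0.49] -0.97 rot [-180.     -0.   -163.09]
```

```bash
python3 -m crank '[{"gripper":10,"travel":[-1,0,0],"twist":[0,0,0]},{"gripper":10,"travel":[-1,0,0],"twist":[0,0,0]},{"gripper":10,"travel":[0,0,0],"twist":[0,0,0]}]'; python3 -c "from h import *;st()"
```

```text
time: 10.15
ee_pos: [0.4817, 0.0894, 0.1095]
tcp_rot: [-180.0, -0.0, -163.1]
wrist_force: [-0.3, -0.3, -1.1]
opening: 0.017
grasp_force: 98.2
t 10.15 ab [-49.16  31.7 ] z 109.47 F [-0.36 -0.22] -1.07 rot [-180.     -0.   -163.09]
```

```bash
python3 - <<'E'
from h import *
# rough block front edge from wrist picture taken at ab -65.7,31.6 z192.6: shift current calibration to that pose
c=bot.calibration("wrist"); M=np.array(c["camera_from_world"]); o=bot.get_obs()
d=np.array([.4659,.0845,.1926])-o['ee_pos']; M[:3,3]-=M[:3,:3]@d; c["camera_from_world"]=M
for n,u,v in(("bore",264,235),("frontL",232,219)):
    p=onz(c,u,v,.075); print(n,p.round(4),(A@(p[:2]-H)*1000).round(1))
im=cv2.imread('pics/w4.png'); print(im[205:232,285].max(1).tolist(),im[205:232,240].max(1).tolist()); print(im[228,215:245].max(1).tolist())
E
```

```text
bore [0.5226 0.0475 0.075 ] [-22.3 -20.4]
frontL [0.5158 0.0152 0.075 ] [-38.2 -49.3]
[202, 210, 207, 211, 211, 211, 213, 213, 210, 212, 209, 215, 210, 245, 248, 247, 247, 247, 247, 247, 247, 247, 247, 247, 247, 247, 247] [170, 207, 209, 212, 213, 211, 210, 210, 211, 212, 212, 213, 210, 208, 251, 248, 247, 247, 247, 247, 247, 247, 247, 247, 247, 247, 247]
[245, 217, 218, 215, 215, 174, 127, 89, 177, 102, 99, 255, 250, 247, 247, 247, 247, 247, 247, 247, 247, 247, 247, 247, 247, 247, 247, 247, 247, 247]
```

```bash
python3 -m crank '[{"gripper":10,"travel":[-1.5,0,0],"twist":[0,0,0]},{"gripper":10,"travel":[-1.5,0,0],"twist":[0,0,0]},{"gripper":10,"travel":[0,0,0],"twist":[0,0,0]}]'; python3 -c "from h import *;st()"
python3 -m crank '[{"gripper":10,"travel":[-0.5,0,0],"twist":[0,0,0]},{"gripper":10,"travel":[-0.5,0,0],"twist":[0,0,0]},{"gripper":10,"travel":[0,0,0],"twist":[0,0,0]}]'; python3 -c "from h import *;st()"
```

```text
time: 10.52
ee_pos: [0.4846, 0.0903, 0.1095]
tcp_rot: [180.0, 0.0, -163.1]
wrist_force: [-0.2, -0.3, -0.8]
opening: 0.0171
grasp_force: 98.2
t 10.53 ab [-46.12  31.71] z 109.47 F [-0.31 -0.18] -0.84 rot [ 180.      0.   -163.09]
time: 10.9
ee_pos: [0.4855, 0.0906, 0.1095]
tcp_rot: [180.0, 0.0, -163.1]
wrist_force: [0.2, 0.1, -1.3]
opening: 0.0174
grasp_force: 98.2
t 10.9 ab [-45.2   31.73] z 109.51 F [0.22 0.07] -1.31 rot [ 180.      0.   -163.08]
```

```bash
python3 -m crank '[{"gripper":10,"travel":[-0.5,0,0],"twist":[0,0,0]},{"gripper":10,"travel":[-0.5,0,0],"twist":[0,0,0]},{"gripper":10,"travel":[0,0,0],"twist":[0,0,0]}]'; python3 -c "from h import *;st()"
```

```text
time: 11.28
ee_pos: [0.4865, 0.0909, 0.1095]
tcp_rot: [180.0, 0.0, -163.1]
wrist_force: [0.3, 0.1, 0.0]
opening: 0.017
grasp_force: 98.2
t 11.28 ab [-44.19  31.72] z 109.49 F [0.35 0.  ] 0.04 rot [ 180.      0.   -163.08]
```

```bash
python3 -m crank '[{"gripper":10,"travel":[-0.5,0,0],"twist":[0,0,0]},{"gripper":10,"travel":[-0.5,0,0],"twist":[0,0,0]},{"gripper":10,"travel":[0,0,0],"twist":[0,0,0]}]'; python3 -c "from h import *;st()"
```

```text
time: 11.65
ee_pos: [0.4873, 0.0912, 0.1095]
tcp_rot: [180.0, -0.0, -163.1]
wrist_force: [-0.5, -0.1, -0.1]
opening: 0.0173
grasp_force: 98.2
t 11.65 ab [-43.32  31.73] z 109.45 F [-0.45  0.08] -0.1 rot [ 1.8000e+02 -2.0000e-02 -1.6309e+02]
```

```bash
python3 -m crank '[{"gripper":10,"travel":[-0.5,0,0],"twist":[0,0,0]},{"gripper":10,"travel":[0,0,0],"twist":[0,0,0]},{"gripper":10,"travel":[0,0,0],"twist":[0,0,0]}]'; python3 -c "from h import *;st()"
```

```text
time: 12.02
ee_pos: [0.4877, 0.0913, 0.1095]
tcp_rot: [180.0, -0.0, -163.1]
wrist_force: [-2.5, -0.9, 1.3]
opening: 0.0173
grasp_force: 98.3
t 12.03 ab [-42.87  31.71] z 109.47 F [-2.64 -0.15] 1.33 rot [ 1.8000e+02 -2.0000e-02 -1.6309e+02]
```

```bash
python3 -m crank '[{"gripper":10,"travel":[-0.3,0,0],"twist":[0,0,0]},{"gripper":10,"travel":[0,0,0],"twist":[0,0,0]},{"gripper":10,"travel":[0,0,0],"twist":[0,0,0]},{"gripper":10,"travel":[0,0,0],"twist":[0,0,0]}]'; python3 -c "from h import *;st()"
```

```text
time: 12.52
ee_pos: [0.4881, 0.0914, 0.1095]
tcp_rot: [180.0, -0.0, -163.1]
wrist_force: [-2.9, -0.7, 0.9]
opening: 0.0176
grasp_force: 98.3
t 12.53 ab [-42.52  31.73] z 109.48 F [-2.98  0.18] 0.88 rot [ 1.8000e+02 -1.0000e-02 -1.6309e+02]
```

```bash
python3 -m crank '[{"gripper":10,"travel":[6,0,0],"twist":[0,0,0]},{"gripper":10,"travel":[0,-22,0],"twist":[0,0,0]},{"gripper":10,"travel":[0,-22,0],"twist":[0,0,0]},{"gripper":10,"travel":[0,-22,0],"twist":[0,0,0]},{"gripper":10,"travel":[0,0,0],"twist":[0,0,0]},{"gripper":10,"travel":[-1,0,0],"twist":[0,0,0]},{"gripper":10,"travel":[-1,0,0],"twist":[0,0,0]},{"gripper":10,"travel":[0,0,0],"twist":[0,0,0]}]'; python3 -c "from h import *;st()"
```

```text
time: 13.52
ee_pos: [0.5035, 0.0276, 0.1095]
tcp_rot: [180.0, 0.0, -163.0]
wrist_force: [0.0, 0.3, 0.2]
opening: 0.0173
grasp_force: 98.2
t 13.53 ab [-46.37 -33.78] z 109.52 F [0.09 0.3 ] 0.16 rot [ 1.8000e+02  1.0000e-02 -1.6304e+02]
```

```bash
python3 -m crank '[{"gripper":10,"travel":[-0.5,0,0],"twist":[0,0,0]},{"gripper":10,"travel":[-0.5,0,0],"twist":[0,0,0]},{"gripper":10,"travel":[0,0,0],"twist":[0,0,0]},{"gripper":10,"travel":[0,0,0],"twist":[0,0,0]}]'; python3 -c "from h import *;st()"
```

```text
time: 14.02
ee_pos: [0.5045, 0.0274, 0.1095]
tcp_rot: [180.0, -0.0, -163.1]
wrist_force: [-0.2, -0.7, -0.1]
opening: 0.0173
grasp_force: 98.3
t 14.03 ab [-45.55 -34.3 ] z 109.46 F [-0.38 -0.6 ] -0.11 rot [ 180.     -0.   -163.09]
```

```bash
python3 -m crank '[{"gripper":10,"travel":[-0.5,0,0],"twist":[0,0,0]},{"gripper":10,"travel":[0,0,0],"twist":[0,0,0]},{"gripper":10,"travel":[0,0,0],"twist":[0,0,0]},{"gripper":10,"travel":[0,0,0],"twist":[0,0,0]}]'; python3 -c "from h import *;st()"
```

```text
time: 14.52
ee_pos: [0.505, 0.0275, 0.1095]
tcp_rot: [-180.0, 0.0, -163.1]
wrist_force: [0.3, -0.7, -1.2]
opening: 0.0175
grasp_force: 98.2
t 14.53 ab [-45.02 -34.29] z 109.48 F [ 0.04 -0.72] -1.24 rot [-180.      0.   -163.09]
```

```bash
python3 -m crank '[{"gripper":10,"travel":[-0.5,0,0],"twist":[0,0,0]},{"gripper":10,"travel":[0,0,0],"twist":[0,0,0]},{"gripper":10,"travel":[0,0,0],"twist":[0,0,0]},{"gripper":10,"travel":[0,0,0],"twist":[0,0,0]}]'; python3 -c "from h import *;st()"
```

```text
time: 15.02
ee_pos: [0.5054, 0.0277, 0.1095]
tcp_rot: [180.0, -0.0, -163.1]
wrist_force: [-0.3, 0.0, -0.2]
opening: 0.0174
grasp_force: 98.2
t 15.03 ab [-44.56 -34.27] z 109.48 F [-0.25  0.09] -0.17 rot [ 180.     -0.   -163.09]
```

```bash
python3 -m crank '[{"gripper":10,"travel":[-0.5,0,0],"twist":[0,0,0]},{"gripper":10,"travel":[0,0,0],"twist":[0,0,0]},{"gripper":10,"travel":[0,0,0],"twist":[0,0,0]},{"gripper":10,"travel":[0,0,0],"twist":[0,0,0]}]'; python3 -c "from h import *;st()"
```

```text
time: 15.52
ee_pos: [0.5059, 0.0278, 0.1095]
tcp_rot: [-180.0, -0.0, -163.1]
wrist_force: [-0.4, -0.1, -0.5]
opening: 0.0176
grasp_force: 98.2
t 15.53 ab [-44.04 -34.32] z 109.49 F [-0.46 -0.01] -0.53 rot [-180.     -0.   -163.09]
```

```bash
python3 -m crank '[{"gripper":10,"travel":[-0.5,0,0],"twist":[0,0,0]},{"gripper":10,"travel":[0,0,0],"twist":[0,0,0]},{"gripper":10,"travel":[0,0,0],"twist":[0,0,0]},{"gripper":10,"travel":[0,0,0],"twist":[0,0,0]}]'; python3 -c "from h import *;st()"
```

```text
time: 16.02
ee_pos: [0.5064, 0.028, 0.1095]
tcp_rot: [-180.0, 0.0, -163.1]
wrist_force: [0.1, 0.9, -1.0]
opening: 0.0174
grasp_force: 98.2
t 16.02 ab [-43.53 -34.3 ] z 109.48 F [0.34 0.87] -0.99 rot [-180.      0.   -163.09]
```

```bash
python3 -m crank '[{"gripper":10,"travel":[-0.5,0,0],"twist":[0,0,0]},{"gripper":10,"travel":[0,0,0],"twist":[0,0,0]},{"gripper":10,"travel":[-0.4,0,0],"twist":[0,0,0]},{"gripper":10,"travel":[0,0,0],"twist":[0,0,0]},{"gripper":10,"travel":[0,0,0],"twist":[0,0,0]}]'; python3 -c "from h import *;st()"
```

```text
time: 16.65
ee_pos: [0.5072, 0.0282, 0.1095]
tcp_rot: [-180.0, -0.0, -163.1]
wrist_force: [-1.1, -0.3, -1.0]
opening: 0.0174
grasp_force: 98.3
t 16.65 ab [-42.68 -34.3 ] z 109.48 F [-1.12 -0.01] -1.02 rot [-1.8000e+02 -1.0000e-02 -1.6309e+02]
```

```bash
python3 -m crank '[{"gripper":10,"travel":[-0.4,0,0],"twist":[0,0,0]},{"gripper":10,"travel":[0,0,0],"twist":[0,0,0]},{"gripper":10,"travel":[0,0,0],"twist":[0,0,0]},{"gripper":10,"travel":[0,0,0],"twist":[0,0,0]}]'; python3 -c "from h import *;st()"
```

```text
time: 17.15
ee_pos: [0.5075, 0.0283, 0.1095]
tcp_rot: [180.0, -0.0, -163.1]
wrist_force: [-1.5, -1.1, -0.5]
opening: 0.017
grasp_force: 98.3
t 17.15 ab [-42.33 -34.28] z 109.46 F [-1.7 -0.6] -0.47 rot [ 1.8000e+02 -1.0000e-02 -1.6309e+02]
```

```bash
python3 -m crank '[{"gripper":10,"travel":[-0.4,0,0],"twist":[0,0,0]},{"gripper":10,"travel":[0,0,0],"twist":[0,0,0]},{"gripper":10,"travel":[0,0,0],"twist":[0,0,0]},{"gripper":10,"travel":[0,0,0],"twist":[0,0,0]}]'; python3 -c "from h import *;st()"
```

```text
time: 17.65
ee_pos: [0.5079, 0.0284, 0.1095]
tcp_rot: [-180.0, -0.0, -163.1]
wrist_force: [-3.5, -1.8, 1.0]
opening: 0.0172
grasp_force: 98.3
t 17.65 ab [-41.92 -34.3 ] z 109.49 F [-3.92 -0.72] 1.02 rot [-1.8000e+02 -1.0000e-02 -1.6309e+02]
```

```bash
python3 -m crank '[{"gripper":10,"travel":[6,0,0],"twist":[0,0,0]},{"gripper":10,"travel":[0,-20,0],"twist":[0,0,0]},{"gripper":10,"travel":[0,-20,0],"twist":[0,0,0]},{"gripper":10,"travel":[-14,0,0],"twist":[0,0,0]},{"gripper":10,"travel":[-14,0,0],"twist":[0,0,0]},{"gripper":10,"travel":[-14,0,0],"twist":[0,0,0]},{"gripper":10,"travel":[0,0,0],"twist":[0,0,0]},{"gripper":10,"travel":[0,2,0],"twist":[0,0,0]},{"gripper":10,"travel":[0,2,0],"twist":[0,0,0]},{"gripper":10,"travel":[0,0,0],"twist":[0,0,0]},{"gripper":10,"travel":[0,0,0],"twist":[0,0,0]}]'; python3 -c "from h import *;st()"
```

```text
time: 19.02
ee_pos: [0.5528, 0.0045, 0.1096]
tcp_rot: [-180.0, 0.0, -163.1]
wrist_force: [-0.2, -0.4, -0.4]
opening: 0.0173
grasp_force: 98.2
t 19.02 ab [ -6.   -70.35] z 109.63 F [-0.29 -0.34] -0.43 rot [-1.8000e+02  1.0000e-02 -1.6309e+02]
```

```bash
python3 -m crank '[{"gripper":10,"travel":[0,1.5,0],"twist":[0,0,0]},{"gripper":10,"travel":[0,1.5,0],"twist":[0,0,0]},{"gripper":10,"travel":[0,1,0],"twist":[0,0,0]},{"gripper":10,"travel":[0,0,0],"twist":[0,0,0]}]'; python3 -c "from h import *;st()"
python3 -m crank '[{"gripper":10,"travel":[0,1,0],"twist":[0,0,0]},{"gripper":10,"travel":[0,1,0],"twist":[0,0,0]},{"gripper":10,"travel":[0,0,0],"twist":[0,0,0]}]'; python3 -c "from h import *;st()"
```

```text
time: 19.52
ee_pos: [0.5518, 0.0084, 0.1095]
tcp_rot: [180.0, 0.0, -163.1]
wrist_force: [0.3, 0.7, -2.1]
opening: 0.0177
grasp_force: 98.2
t 19.52 ab [ -5.86 -66.26] z 109.5 F [0.49 0.55] -2.13 rot [ 180.      0.   -163.08]
time: 19.9
ee_pos: [0.5512, 0.0103, 0.1095]
tcp_rot: [-180.0, -0.0, -163.1]
wrist_force: [-0.4, 0.0, -1.5]
opening: 0.0175
grasp_force: 98.2
t 19.9 ab [ -5.88 -64.3 ] z 109.48 F [-0.39  0.13] -1.49 rot [-180.     -0.   -163.08]
```

```bash
python3 -m crank '[{"gripper":10,"travel":[0,1,0],"twist":[0,0,0]},{"gripper":10,"travel":[0,0.5,0],"twist":[0,0,0]},{"gripper":10,"travel":[0,0,0],"twist":[0,0,0]}]'; python3 -c "from h import *;st()"
```

```text
time: 20.27
ee_pos: [0.5507, 0.0117, 0.1095]
tcp_rot: [-180.0, -0.0, -163.1]
wrist_force: [0.2, -0.5, -1.6]
opening: 0.0172
grasp_force: 98.2
t 20.27 ab [ -5.88 -62.81] z 109.48 F [ 0.03 -0.53] -1.61 rot [-180.     -0.   -163.08]
```

```bash
python3 -m crank '[{"gripper":10,"travel":[0,0.5,0],"twist":[0,0,0]},{"gripper":10,"travel":[0,0.5,0],"twist":[0,0,0]},{"gripper":10,"travel":[0,0,0],"twist":[0,0,0]}]'; python3 -c "from h import *;st()"
```

```text
time: 20.65
ee_pos: [0.5504, 0.0127, 0.1095]
tcp_rot: [180.0, -0.0, -163.1]
wrist_force: [0.2, 0.4, -0.2]
opening: 0.0173
grasp_force: 98.2
t 20.65 ab [ -5.89 -61.82] z 109.49 F [0.31 0.37] -0.23 rot [ 180.     -0.   -163.09]
```

```bash
python3 -m crank '[{"gripper":10,"travel":[0,0.5,0],"twist":[0,0,0]},{"gripper":10,"travel":[0,0.5,0],"twist":[0,0,0]},{"gripper":10,"travel":[0,0,0],"twist":[0,0,0]}]'; python3 -c "from h import *;st()"
```

```text
time: 21.02
ee_pos: [0.5502, 0.0134, 0.1095]
tcp_rot: [-180.0, 0.0, -163.1]
wrist_force: [0.9, -1.8, -0.6]
opening: 0.0175
grasp_force: 98.2
t 21.02 ab [ -5.87 -61.02] z 109.51 F [ 0.38 -1.97] -0.6 rot [-179.98    0.   -163.09]
```

```bash
python3 -m crank '[{"gripper":10,"travel":[0,0.3,0],"twist":[0,0,0]},{"gripper":10,"travel":[0,0,0],"twist":[0,0,0]},{"gripper":10,"travel":[0,0,0],"twist":[0,0,0]},{"gripper":10,"travel":[0,0,0],"twist":[0,0,0]}]'; python3 -c "from h import *;st()"
```

```text
time: 21.52
ee_pos: [0.5502, 0.0137, 0.1095]
tcp_rot: [-180.0, 0.0, -163.1]
wrist_force: [1.0, -3.1, -0.5]
opening: 0.0177
grasp_force: 98.2
t 21.52 ab [ -5.84 -60.71] z 109.53 F [ 0.04 -3.27] -0.49 rot [-179.98    0.   -163.09]
```

```bash
python3 -m crank '[{"gripper":10,"travel":[0,-5,0],"twist":[0,0,0]},{"gripper":10,"travel":[0,0,-15],"twist":[0,0,0]},{"gripper":10,"travel":[0,0,-15],"twist":[0,0,0]},{"gripper":10,"travel":[7.5,22,0],"twist":[0,0,0]},{"gripper":10,"travel":[7.6,22.2,0],"twist":[0,0,0]},{"gripper":10,"travel":[0,0,0],"twist":[0,0,0]},{"gripper":10,"travel":[0,0,0],"twist":[0,0,0]},{"gripper":10,"travel":[0,0,0],"twist":[0,0,0]}]'
python3 - <<'E'
from h import *
st(); im,c=snap("wrist","w5.png"); cv2.imwrite("pics/w5z.png",cv2.resize(im[130:300,220:420,::-1],(800,600)[:2]))
E
```

```text
time: 22.52
ee_pos: [0.5243, 0.0469, 0.1393]
tcp_rot: [-180.0, -0.0, -163.1]
wrist_force: [-0.1, 0.1, -0.6]
opening: 0.017
grasp_force: 98.2
t 22.52 ab [-20.91 -21.39] z 139.33 F [-0.04  0.08] -0.64 rot [-1.8000e+02 -1.0000e-02 -1.6309e+02]
```

View pics/w5z.png

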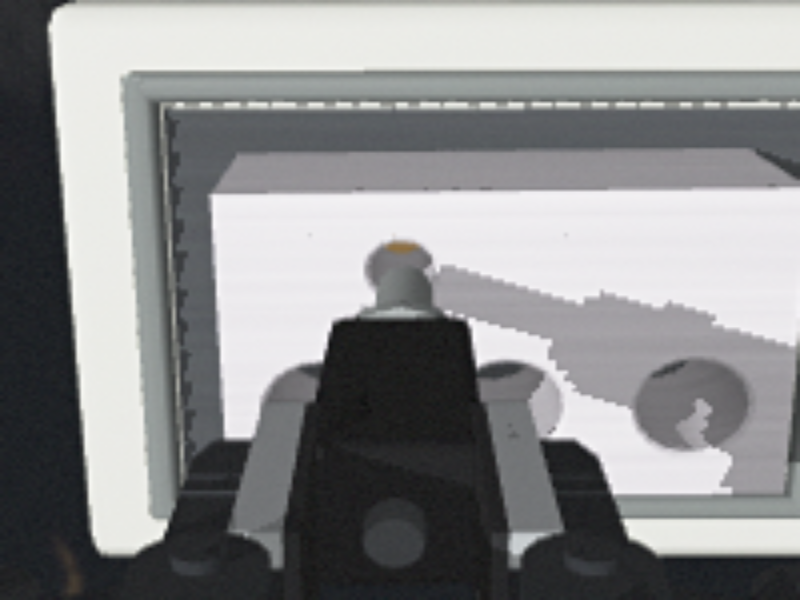

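The rod (centre col ~404 of the crop) lines up with the bore (cols 366–433) laterally. I descend gently.

```bash
python3 -m crank '[{"gripper":10,"travel":[0,0,4],"twist":[0,0,0]},{"gripper":10,"travel":[0,0,4],"twist":[0,0,0]},{"gripper":10,"travel":[0,0,1],"twist":[0,0,0]},{"gripper":10,"travel":[0,0,1],"twist":[0,0,0]},{"gripper":10,"travel":[0,0,1],"twist":[0,0,0]},{"gripper":10,"travel":[0,0,0],"twist":[0,0,0]}]'; python3 -c "from h import *;st()"
```

```text
time: 23.32
ee_pos: [0.5242, 0.047, 0.1285]
tcp_rot: [-180.0, 0.0, -163.1]
wrist_force: [0.4, -0.2, -1.4]
opening: 0.0174
grasp_force: 98.2
t 23.32 ab [-20.91 -21.3 ] z 128.5 F [ 0.32 -0.29] -1.44 rot [-180.      0.   -163.08]
```

```bash
python3 -m crank '[{"gripper":10,"travel":[0,0,0.7],"twist":[0,0,0]},{"gripper":10,"travel":[0,0,0.7],"twist":[0,0,0]},{"gripper":10,"travel":[0,0,0.6],"twist":[0,0,0]},{"gripper":10,"travel":[0,0,0],"twist":[0,0,0]}]'; python3 -c "from h import *;st()"
```

```text
time: 23.82
ee_pos: [0.5242, 0.047, 0.1264]
tcp_rot: [-180.0, -0.0, -163.1]
wrist_force: [-0.4, 0.4, -0.7]
opening: 0.0174
grasp_force: 98.2
t 23.82 ab [-20.94 -21.33] z 126.41 F [-0.28  0.55] -0.72 rot [-1.8000e+02 -1.0000e-02 -1.6309e+02]
```

```bash
python3 -m crank '[{"gripper":10,"travel":[0,0,0.8],"twist":[0,0,0]},{"gripper":10,"travel":[0,0,0.8],"twist":[0,0,0]},{"gripper":10,"travel":[0,0,0.8],"twist":[0,0,0]},{"gripper":10,"travel":[0,0,0],"twist":[0,0,0]}]'; python3 -c "from h import *;st()"
```

```text
time: 24.32
ee_pos: [0.5242, 0.047, 0.124]
tcp_rot: [180.0, -0.0, -163.1]
wrist_force: [-0.0, -0.3, -1.2]
opening: 0.0171
grasp_force: 98.2
t 24.32 ab [-20.97 -21.33] z 124.01 F [-0.13 -0.29] -1.2 rot [ 1.8000e+02 -1.0000e-02 -1.6309e+02]
```

```bash
python3 -m crank '[{"gripper":10,"travel":[0,0,1.5],"twist":[0,0,0]},{"gripper":10,"travel":[0,0,1.5],"twist":[0,0,0]},{"gripper":10,"travel":[0,0,2],"twist":[0,0,0]},{"gripper":10,"travel":[0,0,2],"twist":[0,0,0]},{"gripper":10,"travel":[0,0,2],"twist":[0,0,0]},{"gripper":10,"travel":[0,0,0],"twist":[0,0,0]}]'; python3 -c "from h import *;st()"
```

```text
time: 25.08
ee_pos: [0.5242, 0.047, 0.1149]
tcp_rot: [180.0, -0.0, -163.1]
wrist_force: [0.4, -0.5, -0.4]
opening: 0.0175
grasp_force: 98.2
t 25.07 ab [-20.99 -21.31] z 114.88 F [ 0.23 -0.6 ] -0.4 rot [ 1.8000e+02 -2.0000e-02 -1.6309e+02]
```

```bash
python3 -m crank '[{"gripper":10,"travel":[0,0,2],"twist":[0,0,0]},{"gripper":10,"travel":[0,0,2],"twist":[0,0,0]},{"gripper":10,"travel":[0,0,2],"twist":[0,0,0]},{"gripper":10,"travel":[0,0,2],"twist":[0,0,0]},{"gripper":10,"travel":[0,0,2],"twist":[0,0,0]},{"gripper":10,"travel":[0,0,2],"twist":[0,0,0]},{"gripper":10,"travel":[0,0,2],"twist":[0,0,0]},{"gripper":10,"travel":[0,0,0],"twist":[0,0,0]}]'; python3 -c "from h import *;st()"
```

```text
time: 26.08
ee_pos: [0.5241, 0.047, 0.1009]
tcp_rot: [180.0, -0.0, -163.1]
wrist_force: [0.3, -0.2, -0.6]
opening: 0.0174
grasp_force: 98.2
t 26.07 ab [-21.02 -21.32] z 100.9 F [ 0.28 -0.26] -0.62 rot [ 1.8000e+02 -2.0000e-02 -1.6309e+02]
```

```bash
python3 -m crank '[{"gripper":10,"travel":[0,0,1],"twist":[0,0,0]},{"gripper":10,"travel":[0,0,1],"twist":[0,0,0]},{"gripper":10,"travel":[0,0,1],"twist":[0,0,0]},{"gripper":10,"travel":[0,0,1],"twist":[0,0,0]},{"gripper":10,"travel":[0,0,1],"twist":[0,0,0]},{"gripper":10,"travel":[0,0,1],"twist":[0,0,0]},{"gripper":10,"travel":[0,0,0],"twist":[0,0,0]}]'; python3 -c "from h import *;st()"
```

```text
time: 26.95
ee_pos: [0.5244, 0.047, 0.0954]
tcp_rot: [-180.0, 0.0, -163.1]
wrist_force: [-0.8, -0.2, 4.0]
opening: 0.0173
grasp_force: 98.9
t 26.95 ab [-20.77 -21.33] z 95.38 F [-0.82  0.01] 3.97 rot [-1.8000e+02  3.0000e-02 -1.6308e+02]
```

Pushing the contact (about 5 N). I continue down in small steps.

```bash
python3 -m crank '[{"gripper":10,"travel":[0,0,1],"twist":[0,0,0]},{"gripper":10,"travel":[0,0,1],"twist":[0,0,0]},{"gripper":10,"travel":[0,0,1],"twist":[0,0,0]},{"gripper":10,"travel":[0,0,0],"twist":[0,0,0]}]'; python3 -c "from h import *;st()"
```

```text
time: 27.45
ee_pos: [0.5242, 0.047, 0.0919]
tcp_rot: [-180.0, -0.0, -163.1]
wrist_force: [0.5, -0.7, 3.1]
opening: 0.0172
grasp_force: 98.8
t 27.45 ab [-20.92 -21.33] z 91.92 F [ 0.3  -0.84] 3.14 rot [-1.8000e+02 -1.0000e-02 -1.6308e+02]
```

```bash
python3 -m crank '[{"gripper":10,"travel":[0,0,0.7],"twist":[0,0,0]},{"gripper":10,"travel":[0,0,0.7],"twist":[0,0,0]},{"gripper":10,"travel":[0,0,0.7],"twist":[0,0,0]},{"gripper":10,"travel":[0,0,0],"twist":[0,0,0]}]'; python3 -c "from h import *;st()"
```

```text
time: 27.95
ee_pos: [0.5242, 0.047, 0.0899]
tcp_rot: [180.0, -0.0, -163.1]
wrist_force: [1.5, 0.2, 2.4]
opening: 0.0171
grasp_force: 98.8
t 27.95 ab [-20.94 -21.34] z 89.88 F [ 1.49 -0.23] 2.4 rot [ 1.8000e+02 -1.0000e-02 -1.6309e+02]
```

```bash
python3 -m crank '[{"gripper":10,"travel":[0,0,0.4],"twist":[0,0,0]},{"gripper":10,"travel":[0,0,0.4],"twist":[0,0,0]},{"gripper":10,"travel":[0,0,0],"twist":[0,0,0]}]'; python3 -c "from h import *;st()"
```

```text
time: 28.32
ee_pos: [0.5242, 0.047, 0.0892]
tcp_rot: [-180.0, -0.0, -163.1]
wrist_force: [0.6, 0.4, 3.3]
opening: 0.0173
grasp_force: 98.8
t 28.32 ab [-20.92 -21.34] z 89.16 F [0.67 0.18] 3.3 rot [-180.     -0.   -163.09]
```

```bash
python3 -m crank '[{"gripper":10,"travel":[0,0,0.4],"twist":[0,0,0]},{"gripper":10,"travel":[0,0,0.3],"twist":[0,0,0]},{"gripper":10,"travel":[0,0,0],"twist":[0,0,0]}]'; python3 -c "from h import *;st()"
```

```text
time: 28.7
ee_pos: [0.5243, 0.047, 0.0888]
tcp_rot: [-180.0, 0.0, -163.1]
wrist_force: [-1.0, -0.1, 4.9]
opening: 0.0171
grasp_force: 99.0
t 28.7 ab [-20.87 -21.36] z 88.77 F [-0.96  0.21] 4.87 rot [-1.7999e+02  2.0000e-02 -1.6309e+02]
```

```bash
python3 -m crank '[{"gripper":10,"travel":[0,0,0.3],"twist":[0,0,0]},{"gripper":10,"travel":[0,0,0],"twist":[0,0,0]},{"gripper":10,"travel":[0,0,0],"twist":[0,0,0]}]'; python3 -c "from h import *;st()"
```

```text
time: 29.08
ee_pos: [0.5243, 0.047, 0.0887]
tcp_rot: [-180.0, 0.0, -163.1]
wrist_force: [-1.8, 0.0, 7.7]
opening: 0.0179
grasp_force: 99.3
t 29.07 ab [-20.81 -21.35] z 88.75 F [-1.72  0.56] 7.75 rot [-1.7999e+02  4.0000e-02 -1.6309e+02]
```

The collar is seated (z has stopped, force 7.7 N). I release and lift.

```bash
python3 -m crank '[{"gripper":60,"travel":[0,0,0],"twist":[0,0,0]},{"gripper":60,"travel":[0,0,0],"twist":[0,0,0]},{"gripper":60,"travel":[0,0,0],"twist":[0,0,0]},{"gripper":60,"travel":[0,0,0],"twist":[0,0,0]},{"gripper":60,"travel":[0,0,0],"twist":[0,0,0]},{"gripper":60,"travel":[0,0,0],"twist":[0,0,0]}]' 20
```

```text
time: 29.82
ee_pos: [0.5242, 0.047, 0.0882]
tcp_rot: [180.0, -0.0, -163.1]
wrist_force: [-0.5, -0.6, 0.5]
opening: 0.0599
grasp_force: 0.0
```

```bash
python3 -m crank '[{"gripper":60,"travel":[0,0,-20],"twist":[0,0,0]},{"gripper":60,"travel":[0,0,-30],"twist":[0,0,0]},{"gripper":60,"travel":[0,0,-30],"twist":[0,0,0]},{"gripper":60,"travel":[0,0,-30],"twist":[0,0,0]},{"gripper":60,"travel":[25,0,0],"twist":[0,0,0]},{"gripper":60,"travel":[25,0,0],"twist":[0,0,0]},{"gripper":60,"travel":[0,0,0],"twist":[0,0,0]},{"gripper":60,"travel":[0,0,0],"twist":[0,0,0]}]'
python3 - <<'E'
from h import *
st(); im,c=snap("wrist","w6.png"); cv2.imwrite("pics/w6z.png",cv2.resize(im[100:300,180:460,::-1],(700,500)))
E
```

```text
time: 30.82
ee_pos: [0.4768, 0.0325, 0.1983]
tcp_rot: [-180.0, 0.0, -163.1]
wrist_force: [0.3, 0.2, -0.1]
opening: 0.06
grasp_force: 0.0
t 30.82 ab [-70.5  -21.29] z 198.26 F [0.31 0.08] -0.05 rot [-1.7999e+02  3.0000e-02 -1.6309e+02]
```

View pics/w6z.png

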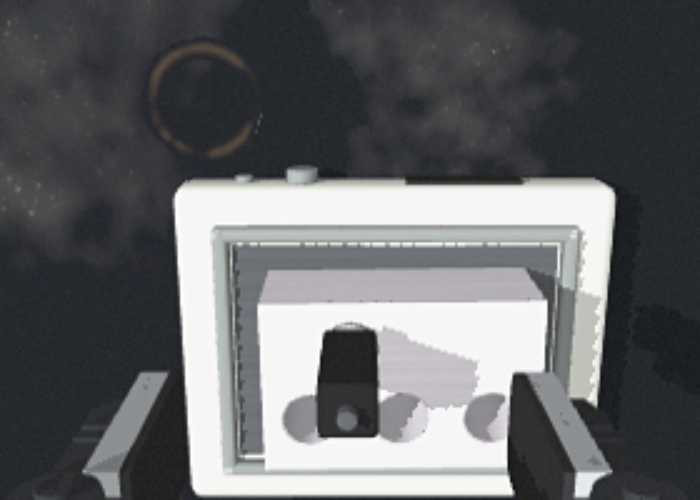

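The probe stands upright, collar on the block. I check the stub's pixel (318,267) against the seated height by calculation, then hand in.

```bash
python3 - <<'E'
from h import *
c=bot.calibration("wrist")
for z in(.136,.141): print(z,proj(c,[.5243,.047,z]))
print(bot.job_done())
E
```

```text
0.136 (np.float64(319.5571984508165), np.float64(268.5954064941873))
0.141 (np.float64(319.5854219491325), np.float64(271.67055482855744))
the job is handed in; nothing more can be done
None
```

The job is handed in at about 31 s: three touches at about 3–4 N measured, then the probe pushed into the bore (peak about 8 N) until its collar stopped on the block, and released upright. No verdict came back, and I viewed 11 pictures, one over the limit of 10.

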